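Ready the dough sheeter: guard shut, roller gap set

TASK

Get the bench-top dough sheeter ready for its next pass: push its sprung roller guard down until the catch holds it shut, and set the roller-gap regulator on the sloped panel to the long mark - press the knob in, turn it there and let it spring back out into its notch. Leave everything else on the bench where it is.

Things in the scene. Friction and masses are not known exactly. Their poses are not given: they have to be found in the camera images.
- sheeter: Bench-top dough sheeter, fixed, white and steel, 275 mm deep (x), 400 wide (y), 228 high. Origin on the bench below its middle; x from its front (robot side) to its back, y to its left, z up. Side plates: inner faces at y = -107 and +115 mm. Right of them the drive housing (y -115 to -235), whose top-front face is a panel sloping 35 degrees (x -150 to +14, z 100 to 215), with the regulator.
- guard (a joint): Angle (rad) of the roller guard, a steel-rod grid 195 mm wide, 165 long, between the side plates. 0 = level, shut; grows as its front edge rises. A spring holds it open at a stop, about 0.85. Push its front edge down with 3 to 5 N, up to about 9 N in the last 0.1 rad, where it drives a sprung catch bolt aside; at 0 or just below (stop at -0.03) the bolt snaps over it and holds it at about 0.01.
- guard_hinge (a point): Middle of the guard's hinge line, at the guard's rear edge, 205 mm above the bench. Its frame turns with the guard: y along the hinge (sheeter's left), -x from the hinge towards the guard's front edge.
- guard_pad (a point): Middle of the top of the black press pad on the guard's front edge: 90 mm wide (y), 32 long (x), 14 thick; 165 mm from the hinge line (along -x of the guard's frame) and 11 mm above it. Frame turns with the guard; z out of the pad's top. Let go before the catch has snapped, the guard springs open again.
- regulator_grip (a point): Point inside the regulator knob's grip bar, on the turning axis. Black knob: skirt 66 mm across and 12 thick, on it a straight bar 62 long, 16 wide, 34 tall; this point is 22 mm above the skirt, 12 below the bar's top. Frame moves with the knob: z is the axis, out of the panel (35 degrees from vertical, towards the sheeter's front); x along the bar to its white pointer line.
- regulator (a joint): Turn of the knob (rad), growing clockwise seen facing it. Seven notches at 0, 0.3 ... 1.8, stops at both ends; at 0.9 the pointer points up the slope. Marks on the round aluminium dial plate: six short, one long and wide (20 x 6 mm) at 0.3, second from the left end. Starts in a notch from 0.9 to 1.5. Out, it is locked in its notch (0.02 play); pressed in, it turns with little friction.
- regulator_press (a joint): How far the knob is pressed in along its axis (m): 0 = fully out and locked (skirt 12 mm off the dial plate), 0.010 = fully in. It must be in by at least 0.0072 to turn. Spring: 3 N when out, 8 N fully in. Let go within 0.13 rad of a notch, it springs out into that notch by itself.
- rolling_pin: Wooden rolling pin with handles, 400 mm long, 56 mm thick, lying along its own y in front of the sheeter. Origin under its middle. Not to be moved.
- bench_knife: Steel dough scraper with a wooden handle, 120 by 150 mm, 25 mm high, lying in front of the sheeter's drive housing. Not to be moved.
- cutter_large: Steel ring cutter, 100 mm across, 45 mm high, at the left of the bench. Not to be moved.
- bowl: Steel bowl, 170 mm across, 75 mm high, left of the sheeter. Not to be moved.
- flour_shaker: Steel flour shaker, 68 mm across, 140 mm high, standing right of the sheeter. Not to be moved.

How it is judged (in metres and radians):
At the end, for the whole second after the job is handed in: The guard is shut in its catch (angle between -0.02 and 0.03 rad) and still, and the regulator points at the long mark (0.3 rad, within 0.06) and has sprung back out into the notch (pressed in by less than 2 mm) (value of joint guard between -0.02 and 0.03 rad and value of joint regulator between 0.24 and 0.36 rad and value of joint regulator_press below 0.002 m and velocity of joint guard between -0.05 and 0.05 rad/s); the robot touches nothing.
It fails at once if something else on the bench is pushed out of its place (more than 40 mm) (distance of any of rolling_pin, bench_knife, cutter_large, bowl, flour_shaker from where it was at the start of the episode above 0.04 m).
It also fails if it takes over 56 s, if anything falls off the work surface, if the arm or the gripper's body presses on something with over 40 N, if the wrist force passes 120 N, or if a joint passes its speed limit or range.

ROBOT

A 7-joint arm with a two-finger parallel gripper is mounted at the origin on the work surface. World frame = base frame: x ahead of the robot, y to its left, z up, the work surface at z = 0. Lengths are in mm, angles in rad, forces in N, time in s.
With the tool pointing down it reaches from about 400 to 875 mm from the base axis. Payload 4.4 kg.
Tool frame: the origin (TCP) lies on the mounting face of the last link; the fingertips stand 173 mm ahead of it and the grasp point (between the pads) lies 155 mm ahead of it; z points along the fingers, y is the line along which they close (so a half turn about z gives the same grasp; the last joint's range is limited). The gripper opens to 85 mm and grips with 20 to 120 N. Pads are 22 mm wide; open, the fingers measure 114 mm over their backs; the gripper's body (76 mm by 85 mm) begins 54 mm behind the grasp point. The pads swing forward as they close: fully open they stand 13 mm farther back than shut.
Start: joints at [-1.349, 0.628, 0.038, 1.517, -0.027, 0.996, -0.02], TCP at [184.479, 623.284, 404.713] pointing down, gripper open.
Joint ranges: [-3.06, 3.06], [-0.37, 2.12], [-1.25, 1.32], [0.18, 2.47], [-1.1, 4.24], [0.23, 1.98], [-2.94, 2.94]. Speed limits (rad/s): [2.57, 2.57, 3.14, 3.14, 3.14, 3.14, 3.14].

INTERFACE

Orientations are given as [roll, pitch, yaw] about the fixed x, y, z axes, in that order (R = Rz(yaw) Ry(pitch) Rx(roll)).
In Python, from cell import * gives the robot as it stands. The module is installed in compiled form; this text tells all that it offers.
- The arm moves only by the tool jog_arm, never from a script. Its argument "steps" is a list of rows, each a list of 7 numbers: the opening, from -1 (shut) to 1 (fully open), so that 0 is half open, then the shift along the tool's x, y, z as a fraction of full scale, then the turn, a rotation vector about the tool's x, y, z as a fraction of full scale. A call has 1 to 10 rows; each row shifts and turns the commanded pose from where the row before left it, along the tool's axes as they then stand; what a row does not reach is not made up. Full scale, the value 1, is 500 mm for a shift and 2 rad for a turn. A row lasts 1/8 s, in which the tool goes at most 62.5 mm and 10.7 degrees, less where a joint would pass 70% of its speed; a pose out of reach is approached as far as the arm can. A call with a number of a shift or a turn outside -1 to 1 is refused whole. A call with a gripper value outside its range is refused whole. The fingers move at their own pace and stop on an object; the grip force is fixed at half the most. Time passes only in rows, so rows that do not move let the fingers close. It gives the time, the measured TCP pose, the force, the opening and the grip force at its end, in the units of the state.
- read_state(): the state, without advancing time (a new reading comes with each control period).
- get_image(name): name is "scene" or "top" or "wrist"; returns a dict with "pixels" (420x560x3 uint8, red, green, blue), "depth" (420x560 float32, mm along the optical axis (not along the pixel's ray), 0 where there is no reading), "vertical_fov" (degrees; the focal length in pixels is half the picture's height over the tangent of half this angle, whatever the lens; pixels are square), "cx", "cy" (the principal point, pixels), "R" (3x3) and "t" (3): a world point X has camera coordinates R X + t. Camera axes: x right, y down, z forward; pixel columns grow to the right and rows downward; lengths in mm; the calibration is good to about 2 mm. A picture is of the moment at which its call begins.
- finish_job(): hands the job in; it is judged then, once.
The state is a dict: "clock": time; "qpos": joint angles; "qd": joint speeds; "tau": joint torques, N m; "eef_pos": TCP position; "tool_rot": TCP orientation; "force": force on the tool from outside, world axes, zero at the start; "torque": the same for the moment, N m; "width": finger opening in mm; "gripper_force": force on a finger pad.
Only numpy, scipy, OpenCV 4.12 (cv2) and the standard library are available. Lean on these libraries where they do the work, as an engineer would, in place of code of your own. Each camera call takes 0.05 s, during which the arm holds its last target. There are 200 camera calls.

## Working session

There is one attempt and no reset: what is moved stays moved. The work goes in short steps, Python scripts to look and compute and a tool call to move; the robot and the scene stay as the last step left them, time stands still between calls to the robot, and variables do not carry over. Pictures are saved under pics/ and viewed, at most 10 in all, crops included, and the job is handed in when it is done.

Besides the shell and the picture viewer there is one more tool, called as a command line: name --pt "numbers of a row" for each row, then --argument value for the rest. jog_arm: Moves the arm, as the interface text tells. Shift numbers are shares of 500 mm and turn numbers shares of 2 rad, none past 1 either way. Its arguments: {"type":"object","properties":{"steps":{"type":"array"}},"required":["steps"]}

```bash
mkdir -p pics
cat > h.py <<'E'
from cell import *
import numpy as np, cv2
from scipy.spatial.transform import Rotation as Ro
def snap(n,f):
    im=get_image(n); cv2.imwrite(f,im["pixels"][:,:,::-1]); np.save(f[:-4]+'.npy',im,allow_pickle=True); return im
def ld(f): return np.load(f,allow_pickle=True).item()
def P(im,u,v,d=None):
    f=210/np.tan(np.radians(im["vertical_fov"])/2)
    if d is None:
        w=im["depth"][int(v)-1:int(v)+2,int(u)-1:int(u)+2]; d=np.median(w[w>0])
    c=np.array([(u-im["cx"])/f*d,(v-im["cy"])/f*d,d]); return im["R"].T@(c-im["t"])
def pix(im,X):
    f=210/np.tan(np.radians(im["vertical_fov"])/2); c=im["R"]@X+im["t"]; return c[:2]/c[2]*f+[im["cx"],im["cy"]]
E
python3 - <<'E'
from h import *
a=snap("scene","pics/s.png");b=snap("top","pics/t.png")
s=read_state();print(s["clock"],s["eef_pos"],s["tool_rot"],s["width"],s["force"])
E
```

```text
0.1 [184.37951518 623.02010223 403.89179798] [-3.13988928e+00  2.87612322e-05  2.85382578e+00] 85.41386434802051 [ 0.08947782 -0.09170341 -0.75957504]
```

View pics/s.png

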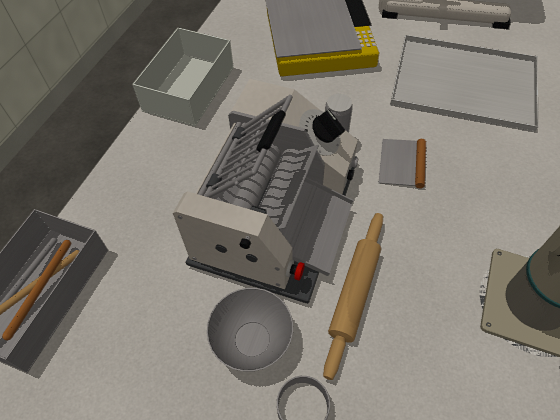

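View pics/t.png

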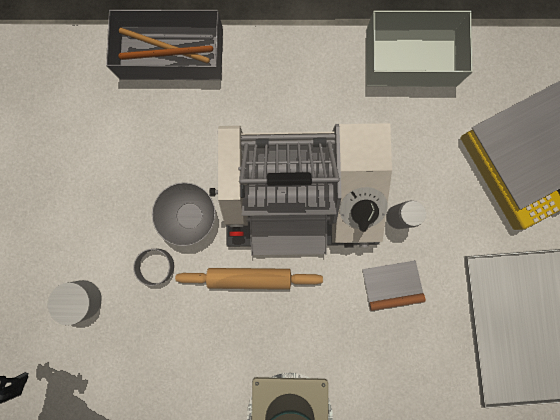

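The top view shows the sheeter with its front towards the robot. The pad is at about (289,179), the knob at about (365,212), and the flour shaker just right of the knob at (412,213). I'll enlarge the knob and measure.

Run:
```python
from h import *
b=ld("pics/t.npy");a=ld("pics/s.npy")
c1=cv2.resize(b["pixels"][170:250,325:425,::-1],None,fx=5,fy=5,interpolation=cv2.INTER_CUBIC)
c2=cv2.resize(a["pixels"][85:165,285:365,::-1],None,fx=5,fy=5,interpolation=cv2.INTER_CUBIC)
o=np.zeros((400,800,3),np.uint8);o[:,:400]=c1[:,:400];o[:,400:]=c2;cv2.imwrite("pics/k.png",o)
for n,u,v in [("padL",270,179),("pad",289,179),("padR",309,179),("knob",367,208),("houseTopBL",343,127),("houseTopBR",388,127),("houseTop",365,140),("LplateBL",221,130),("LplateFL",221,220),("shaker",412,213),("panelR",386,190),("panelR2",384,235),("panelL",344,190),("panelL2",344,235)]:
    print(n,P(b,u,v).round(0))
f=210/np.tan(np.radians(b["vertical_fov"])/2);print(f,-b["R"].T@b["t"])
# panel plane fit over housing pixels
Q=np.array([P(b,u,v) for u in range(342,390,2) for v in range(165,245,2)])
best=0
rng=np.random.default_rng(0)
for i in range(2000):
    q=Q[rng.choice(len(Q),3,False)];n=np.cross(q[1]-q[0],q[2]-q[0]);L=np.linalg.norm(n)
    if L<100: continue
    n/=L;n*=np.sign(n[2])
    if not .75<n[2]<.88: continue
    k=abs((Q-q[0])@n)<1.5
    if k.sum()>best: best=k.sum();K=k
m=Q[K].mean(0);n=np.linalg.svd(Q[K]-m)[2][2];n*=np.sign(n[2]);print(best,m,n,np.degrees(np.arccos(n[2])),np.degrees(np.arctan2(-n[1],-n[0])))
```

```text
padL [593.  51. 343.]
pad [593.  14. 343.]
padR [593. -26. 344.]
knob [ 549. -169.  204.]
houseTopBL [ 738. -112.  212.]
houseTopBR [ 739. -217.  212.]
houseTop [ 707. -163.  212.]
LplateBL [724. 170. 226.]
LplateFL [529. 201.  -2.]
shaker [ 544. -293.  138.]
panelR [ 594. -218.  185.]
panelR2 [ 492. -258.   -2.]
panelL [ 593. -119.  186.]
panelL2 [ 488. -130.  111.]
405.286000958269 [ 466.36420712   22.21044628 1140.50054981]
520 [ 565.14373051 -168.58554295  164.03975368] [-0.57213496 -0.02417913  0.819803  ] 34.93492209275176 2.4199506933378427
```

View pics/k.png

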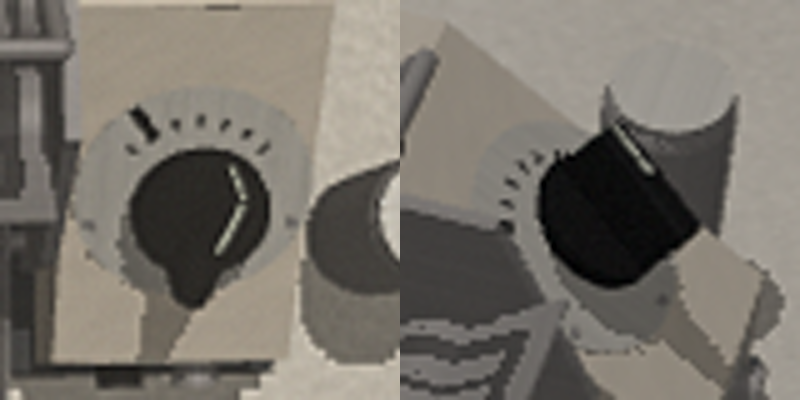

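The enlarged crop shows the pointer line on the bar's top from (369,220) to (374,211) in top-picture pixels, so the knob is turned right of straight up. The long mark is at the upper left, about (354,195). I'll fit the knob pose from both cameras.

Run:
```python
from h import *
from scipy.optimize import least_squares
b=ld("pics/t.npy");a=ld("pics/s.npy")
m=np.array([565.14,-168.59,164.04]);n=np.array([-.57213,-.02418,.8198]);n/=np.linalg.norm(n)
def ray(im,u,v,off=0):
    f=210/np.tan(np.radians(im["vertical_fov"])/2);C=-im["R"].T@im["t"];d=im["R"].T@np.array([(u-im["cx"])/f,(v-im["cy"])/f,1])
    return C+d*(((m+n*off-C)@n)/(d@n))
up=np.array([0,0,1])-n*n[2];up/=np.linalg.norm(up);rt=np.cross(up,n)
D=ray(b,325+195/5,170+190/5,2);print("dial ctr",D)
def loc(X): return np.array([(X-D)@rt,(X-D)@up,(X-D)@n]).round(1)
for nm,im,u,v in [("start",b,368.6,220.4),("end",b,373.6,210.6),("skend",b,371,203),("s1",a,328.6,109.4),("s2",a,336,119.4)]:
    print(nm,loc(P(im,u,v)),"on bartop plane",loc(ray(im,u,v,60)))
for nm,u,v in [("long",354,195),("t1",351.2,200),("t7",378.2,199.8),("t4",365.2,194.2),("t3",360,195.2)]: print(nm,loc(ray(b,u,v,2)))
# knob points by depth: above panel >50
Q=np.array([loc(P(im,u,v)) for im,U,V in [(b,range(350,382),range(196,234)),(a,range(305,350),range(100,150))] for u in U for v in V])
T=Q[(Q[:,2]>56)&(Q[:,2]<66)&(np.hypot(Q[:,0],Q[:,1])<60)];c=(T.min(0)+T.max(0))/2
print(len(T),T.mean(0),np.median(T[:,2]),c)
rect=cv2.minAreaRect(T[:,:2].astype(np.float32));print(rect)
```

```text
dial ctr [ 553.45039121 -171.00652757  158.25027316]
start [-0.6  1.1 58.8] on bartop plane [-0.4  0.6 58. ]
end [ 9.4 25.1 55.9] on bartop plane [ 8.9 26.4 58. ]
skend [ 9.  28.8 27.1] on bartop plane [ 1.3 46.4 58. ]
s1 [103.   -9.3 -25.9] on bartop plane [14.1 27.1 58. ]
s2 [ 5.7  0.9 56.2] on bartop plane [ 3.8  1.7 58. ]
long [-26.5  36.6  -0. ]
t1 [-32.3  23.3  -0. ]
t7 [32.3 21.6 -0. ]
t4 [ 0.  37.9 -0. ]
t3 [-12.2  35.6  -0. ]
207 [-1.26038647  1.28888889 57.34589372] 57.3 [-0.8  -0.15 57.85]
((-0.5889763832092285, -0.24965286254882812), (61.01958465576172, 15.556884765625), 70.43223571777344)
```

The knob is at 1.2 (19.6° right of up), so it needs 0.9 rad counter-clockwise. The bar size measured from depth, 61 x 15.6 at 57.5 mm off the dial, agrees with the spec. Next is the guard's hinge.

Run:
```python
from h import *
b=ld("pics/t.npy");a=ld("pics/s.npy")
# guard rods: RANSAC plane through y-direction with 0.6<slope angle<1.1
Q=np.array([P(im,u,v) for im,U,V in [(b,range(244,336),range(128,186)),(a,range(205,290),range(95,200))] for u in U for v in V if im["depth"][v,u]>0])
Q=Q[(Q[:,1]>-75)&(Q[:,1]<105)&(Q[:,2]>215)&(Q[:,2]<365)&(Q[:,0]>550)&(Q[:,0]<740)]
rng=np.random.default_rng(0);best=0
for i in range(4000):
    p,q=Q[rng.choice(len(Q),2,False)]
    d=(q-p)[[0,2]];L=np.hypot(*d)
    if L<60: continue
    th=np.arctan2(abs(d[1]),-d[0]*np.sign(d[1]))
    if not .65<th<1.1: continue
    nn=np.array([np.sin(th),np.cos(th)]);k=abs((Q-p)[:,[0,2]]@nn)<2.5
    if k.sum()>best: best=k.sum();B=(th,p,nn,k)
th,p,nn,k=B;S=Q[k]
print(best,th,"x at z=205:",p[0]-(205-p[2])*nn[1]/nn[0],S.min(0),S.max(0))
pad=[]
g=b["pixels"].sum(2)
for v in range(172,190): print(v,P(b,289,v).round(0),g[v,289])
for u in (258,262,264,266,268,270,308,310,312,314,316): print(u,P(b,u,178).round(0),g[178,u])
# side plate height near knob (world y -97..-107)
for v in range(130,236,15): print(v,[P(b,u,v).round(0).tolist() for u in (334,337,340)])
```

```text
1623 0.8570820545890286 x at z=205: 703.1634776772047 [583.15925861 -74.9955755  215.0233591 ] [696.77543704 104.57753472 343.34562137]
172 [613.  13. 309.] 223
173 [608.  13. 327.] 83
174 [605.  14. 330.] 103
175 [603.  13. 331.] 103
176 [600.  14. 335.] 102
177 [598.  14. 338.] 100
178 [595.  14. 342.] 98
179 [593.  14. 343.] 108
180 [591.  14. 344.] 115
181 [589.  13. 343.] 103
182 [587.  13. 342.] 93
183 [585.  13. 341.] 97
184 [583.  13. 340.] 95
185 [608.  11. 154.] 131
186 [606.  11. 154.] 230
187 [603.  11. 156.] 377
188 [600.  11. 158.] 365
189 [598.  11. 159.] 361
258 [624.  88. 155.] 252
262 [598.  69. 320.] 234
264 [597.  64. 324.] 279
266 [596.  60. 333.] 216
268 [595.  55. 339.] 101
270 [595.  51. 340.] 102
308 [595. -24. 343.] 104
310 [596. -28. 340.] 90
312 [598. -33. 330.] 361
314 [598. -37. 330.] 371
316 [598. -41. 330.] 374
130 [[734.0, -93.0, 198.0], [727.0, -97.0, 225.0], [730.0, -105.0, 214.0]]
145 [[699.0, -94.0, 195.0], [691.0, -97.0, 226.0], [695.0, -105.0, 212.0]]
160 [[647.0, -84.0, 274.0], [657.0, -97.0, 225.0], [659.0, -105.0, 213.0]]
175 [[606.0, -79.0, 319.0], [606.0, -85.0, 320.0], [622.0, -104.0, 224.0]]
190 [[595.0, -97.0, 173.0], [588.0, -97.0, 224.0], [588.0, -104.0, 225.0]]
205 [[558.0, -96.0, 180.0], [556.0, -100.0, 200.0], [559.0, -112.0, 165.0]]
220 [[525.0, -101.0, 135.0], [525.0, -109.0, 135.0], [525.0, -116.0, 137.0]]
235 [[489.0, -108.0, 84.0], [488.0, -112.0, 111.0], [488.0, -120.0, 109.0]]
```

jog_arm --pt "-1 0 0 -0.1 0 0 0" --pt "-1 0 0 -0.1 0 0 0" --pt "-1 0 0 -0.1 0 0 0" --pt "-1 -0.0973 -0.0772 0 0 0 0" --pt "-1 -0.0973 -0.0772 0 0 0 0" --pt "-1 -0.0973 -0.0772 0 0 0 0" --pt "-1 -0.0973 -0.0772 0 0 0 0" --pt "-1 -0.0973 -0.0772 0 0 0 0" --pt "-1 -0.0973 -0.0772 0 0 0 0" --pt "-1 -0.0973 -0.0772 0 0 0 0"

```text
clock: 1.35
eef_pos: [435.0, 265.7, 554.6]
tool_rot: [-3.142, -0.0, 2.854]
force: [1.4, -0.2, 0.4]
width: 0.2
gripper_force: 0.0
```

jog_arm --pt "-1 -0.0973 -0.0772 0 0 0 0" --pt "-1 -0.0973 -0.0772 0 0 0 0" --pt "-1 -0.0973 -0.0772 0 0 0 0" --pt "-1 -0.0973 -0.0772 0 0 0 0" --pt "-1 -0.0973 -0.0772 0 0 0 0" --pt "-1 0 0 0 0 0 0.09" --pt "-1 0 0 0 0 0 0.09" --pt "-1 0 0 0 0 0 0.09" --pt "-1 0 0 0 0 0 0.09" --pt "-1 0 0 0 0 0 0.09"

```text
clock: 2.6
eef_pos: [612.7, 13.5, 554.2]
tool_rot: [-3.141, -0.0, 1.948]
force: [0.2, -0.3, -0.0]
width: -0.0
gripper_force: 0.0
```

jog_arm --pt "-1 0 0 0 0 0 0.09" --pt "-1 0 0 0 0 0 0.09" --pt "-1 0 0 0 0 0 0.09" --pt "-1 0 0 0 0 0 0.09" --pt "-1 0 0 0 0 0 0.09" --pt "-1 0 0 0 0 0 0.09" --pt "-1 0 0 0 0 0 0.09" --pt "-1 0 0 0 0 0 0.09" --pt "-1 0 0 0 0 0 0.09" --pt "-1 0 0 0 0 0 0.09"

```text
clock: 3.85
eef_pos: [612.7, 13.7, 554.2]
tool_rot: [-3.141, 0.001, 0.148]
force: [0.3, 0.7, -1.1]
width: -0.0
gripper_force: 0.0
```

jog_arm --pt "-1 0 0 0 0 0 0.074" --pt "-1 0 0 0.05 0 0 0" --pt "-1 -0.0046 0 0.0354 0 0 0" --pt "-1 -0.03 0 0.0295 0 0 0" --pt "-1 -0.03 0 0.0295 0 0 0"

```text
clock: 4.47
eef_pos: [580.6, 13.4, 481.9]
tool_rot: [3.141, -0.001, 0.006]
force: [2.3, -0.5, -0.3]
width: -0.4
gripper_force: 0.9
```

Run:
```python
from h import *
a=get_image("scene");c=a["pixels"][70:230,180:380,::-1];cv2.imwrite("pics/g1.png",cv2.resize(c,None,fx=3,fy=3))
print(read_state()["force"])
```

```text
[-2.96755069  0.08900047 -2.90777044]
```

View pics/g1.png

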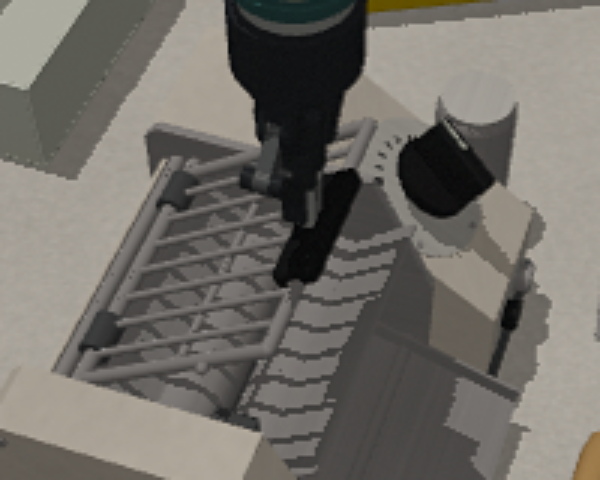

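The crop shows the fingertip on the black pad at about (308,215), and the guard already moving down. Continuing along the arc.

jog_arm --pt "-1 -0.018 0 0.0285 0 0 0" --pt "-1 -0.018 0 0.0285 0 0 0" --pt "-1 -0.012 0 0.0313 0 0 0" --pt "-1 -0.012 0 0.0313 0 0 0" --pt "-1 -0.0072 0 0.033 0 0 0" --pt "-1 -0.0019 0 0.0167 0 0 0" --pt "-1 -0.0019 0 0.0167 0 0 0"

```text
clock: 5.4
eef_pos: [545.3, 12.9, 389.3]
tool_rot: [3.141, -0.0, 0.006]
force: [0.9, -1.6, 2.2]
width: -0.1
gripper_force: 1.0
```

jog_arm --pt "-1 0 0 0.006 0 0 0"

```text
clock: 5.52
eef_pos: [545.0, 13.1, 386.1]
tool_rot: [3.142, 0.001, 0.006]
force: [-0.7, -1.2, 1.9]
width: -0.1
gripper_force: 1.0
```

jog_arm --pt "-1 0 0 0.006 0 0 0"

```text
clock: 5.65
eef_pos: [545.0, 12.9, 384.0]
tool_rot: [-3.141, 0.0, 0.006]
force: [-5.5, 0.6, 18.8]
width: -0.1
gripper_force: 9.5
```

jog_arm --pt "-1 0 0 0.006 0 0 0"

```text
clock: 5.78
eef_pos: [544.9, 12.5, 383.0]
tool_rot: [-3.139, -0.0, 0.006]
force: [-10.1, 2.6, 36.0]
width: -0.1
gripper_force: 18.3
```

jog_arm --pt "-1 0 0 0.004 0 0 0" --pt "-1 0 0 0 0 0 0"

```text
clock: 6.02
eef_pos: [544.7, 12.2, 382.9]
tool_rot: [-3.137, -0.002, 0.005]
force: [-11.8, 3.0, 37.6]
width: -0.3
gripper_force: 19.1
```

Run:
```python
from h import *
b=snap("top","pics/t2.png");a=snap("scene","pics/s2.png")
print(read_state()["force"])
cv2.imwrite("pics/g2.png",cv2.resize(a["pixels"][70:230,180:380,::-1],None,fx=3,fy=3))
```

```text
[-11.84439761   3.16067685  37.67675047]
```

View pics/g2.png

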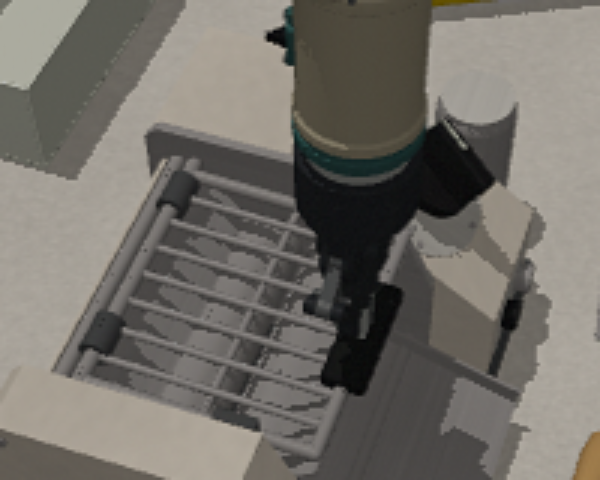

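The crop shows the guard lying level under the finger, and the force says it is on its stop. I'll lift off and check that it stays shut.

jog_arm --pt "-1 0 0 -0.04 0 0 0" --pt "0 0 0 -0.1 0 0 0" --pt "0 0 0 -0.1 0 0 0"

```text
clock: 6.5
eef_pos: [544.8, 13.4, 499.6]
tool_rot: [-3.141, 0.001, 0.006]
force: [0.4, 0.2, -0.2]
width: 35.8
gripper_force: 0.0
```

```bash
cat >> h.py <<'E'
n=np.array([-.57213,-.02418,.8198]);n/=np.linalg.norm(n)
up=np.array([0,0,1])-n*n[2];up/=np.linalg.norm(up);rt=np.cross(up,n)
D=np.array([553.45,-171.0,158.25]);G=D+46*n-0.6*rt-.2*up
def goal(ang,h):
    x=np.cos(ang-.9)*up+np.sin(ang-.9)*rt; z=-n; R=np.array([x,np.cross(z,x),z]).T
    return G-z*(h-0)-z*155,R
def delta(p,R):
    s=read_state();R0=Ro.from_euler("xyz",s["tool_rot"]).as_matrix()
    print("pos",s["eef_pos"].round(1),"goal",p.round(1),"rotvec fs",(Ro.from_matrix(R0.T@R).as_rotvec()/2).round(4),"shift cur frame fs",(R0.T@(p-s["eef_pos"])/500).round(4),"goal frame fs",(R.T@(p-s["eef_pos"])/500).round(4))
E
python3 - <<'E'
from h import *
a=get_image("scene");cv2.imwrite("pics/s3.png",a["pixels"][:,:,::-1])
Q=np.array([P(a,u,v) for u in range(285,318) for v in range(160,205) if a["depth"][v,u]>0 and a["pixels"][v,u].sum()<120])
print("dark pts",len(Q),np.median(Q,0),read_state()["force"],read_state()["qpos"].round(2),read_state()["width"])
for h in (70,0): delta(*goal(1.2,h))
E
```

```text
dark pts 605 [537.61411611  14.81122124 216.85690627] [ 3.09678789 -1.33433252  5.1893637 ] [-0.71  0.55  1.04  1.69 -0.51  1.19 -1.11] 42.126670559404154
pos [546.2  11.8 506. ] goal [ 398.2 -177.   380.3] rotvec fs [0.0506 0.2967 0.1277] shift cur frame fs [-0.3005  0.376   0.2485] goal frame fs [-0.2739  0.4665  0.0275]
pos [546.2  11.8 506. ] goal [ 438.3 -175.3  322.9] rotvec fs [0.0506 0.2967 0.1277] shift cur frame fs [-0.2214  0.373   0.364 ] goal frame fs [-0.2739  0.4665  0.1675]
```

View pics/s3.png

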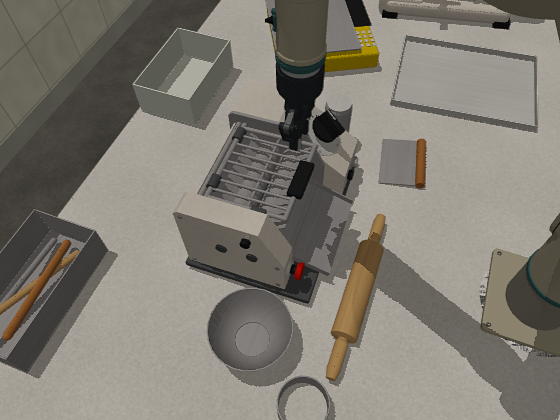

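The picture shows the guard level with its pad at (301,179), measured z 217 mm: it stays latched with no contact. On to the knob.

jog_arm --pt "0 -0.074 0.0944 0 0 0 0" --pt "0 -0.074 0.0944 0 0 0 0" --pt "0 -0.074 0.0944 0 0 0 0" --pt "0 -0.074 0.0944 0 0 0 0" --pt "0 0 0 0 0.0127 0.0742 0.0319" --pt "0 0 0 0 0.0127 0.0742 0.0319" --pt "0 0 0 0 0.0127 0.0742 0.0319" --pt "0 0 0 0 0.0127 0.0742 0.0319" --pt "0 0 0 0 0 0 0"

```text
clock: 7.68
eef_pos: [396.8, -176.6, 498.2]
tool_rot: [-2.938, -0.568, -0.319]
force: [0.4, -0.3, 0.4]
width: 42.6
gripper_force: 0.0
```

Run:
```python
from h import *
print(read_state()["qpos"].round(2))
for h in (70,0): delta(*goal(1.2,h))
```

```text
[-0.35  0.15  0.95  2.19 -0.97  0.55 -0.5 ]
pos [ 396.8 -176.6  498.2] goal [ 398.2 -177.   380.3] rotvec fs [ 0.0003  0.0051 -0.0011] shift cur frame fs [-0.1245  0.0402  0.1963] goal frame fs [-0.1266  0.04    0.195 ]
pos [ 396.8 -176.6  498.2] goal [ 438.3 -175.3  322.9] rotvec fs [ 0.0003  0.0051 -0.0011] shift cur frame fs [-0.1231  0.0401  0.3363] goal frame fs [-0.1266  0.04    0.335 ]
```

jog_arm --pt "0 0 0 0 0 0.0051 -0.001" --pt "0 -0.0317 0.01 0.0488 0 0 0" --pt "0 -0.0317 0.01 0.0488 0 0 0" --pt "0 -0.0317 0.01 0.0488 0 0 0" --pt "0 -0.0317 0.01 0.0488 0 0 0" --pt "0 0 0 0 0 0 0"

```text
clock: 8.43
eef_pos: [403.3, -181.1, 429.0]
tool_rot: [-2.954, -0.556, -0.308]
force: [-0.8, -0.8, 1.6]
width: 43.0
gripper_force: 0.0
```

Run:
```python
from h import *
print(read_state()["qpos"].round(2))
delta(*goal(1.2,0))
w=snap("wrist","pics/w.png")
for X in (G,G+12*n,G+12*n+31*(np.cos(.3)*up+np.sin(.3)*rt),G+12*n-31*(np.cos(.3)*up+np.sin(.3)*rt)): print(pix(w,X).round(0))
```

```text
[ 0.56  0.23 -0.11  2.26 -1.09  0.27 -0.36]
pos [ 403.3 -181.1  429. ] goal [ 438.3 -175.3  322.9] rotvec fs [0.0051 0.0121 0.0021] shift cur frame fs [-0.0583  0.0081  0.2159] goal frame fs [-0.0635  0.0106  0.2143]
[282. 252.]
[282. 260.]
[282. 214.]
[282. 302.]
```

View pics/w.png

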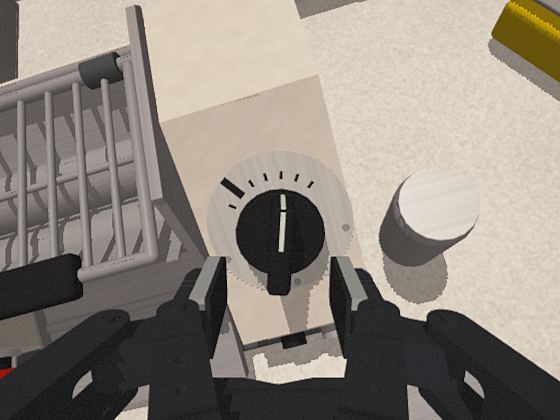

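The wrist view shows the bar in line with the open fingers: pointer end at (283,212), far end at (281,293), as predicted. However, the arm stopped short because joints 5 and 6 are at their range ends. I'll fit a kinematic model to look for a better arm posture.

```bash
cat > kin.py <<'E'
import numpy as np
from scipy.spatial.transform import Rotation as Ro
al=np.array([0,-1,1,1,1,1,-1])*np.pi/2; A=[0,0,0,52.5,77.5,0,76]; Dd=[267,0,293,0,342.5,0,97]
def fk(q,s=np.ones(7),o=np.zeros(7)):
    T=np.eye(4)
    for i in range(7):
        c,d=np.cos(al[i]),np.sin(al[i]);t=s[i]*q[i]+o[i];ct,st=np.cos(t),np.sin(t)
        T=T@np.array([[ct,-st,0,A[i]],[st*c,ct*c,-d,-d*Dd[i]],[st*d,ct*d,c,c*Dd[i]],[0,0,0,1]])
    return T
LO=np.array([-3.06,-.37,-1.25,.18,-1.1,.23,-2.94]);HI=np.array([3.06,2.12,1.32,2.47,4.24,1.98,2.94])
E
python3 - <<'E'
from kin import *; from h import read_state
import itertools
s=read_state();print(s["qpos"].round(4).tolist(),s["eef_pos"].round(1).tolist(),s["tool_rot"].round(4).tolist())
data=[([-1.349,.628,.038,1.517,-.027,.996,-.02],[184.5,623.3,404.7],[-3.1399,0,2.854]),([-.71,.55,1.04,1.69,-.51,1.19,-1.11],[546.2,11.8,506],[-3.141,.001,.006]),([-.35,.15,.95,2.19,-.97,.55,-.5],[396.8,-176.6,498.2],[-2.938,-.568,-.319]),(s["qpos"],s["eef_pos"],s["tool_rot"])]
for q,p,r in data: # model-free facts
    print(np.round([np.hypot(*p[:2]),p[2],np.arctan2(p[1],p[0])],3))
res=[]
for sg in itertools.product([1,-1],repeat=7):
    e=[]
    for q,p,r in data:
        T=fk(q,np.array(sg)); e.append(np.hypot(np.hypot(*T[:2,3])-np.hypot(*p[:2]),T[2,3]-p[2]))
    res.append((max(e),sg,np.round(e,1)))
res.sort(key=lambda x:x[0]);print(*res[:3],sep="\n")
E
```

```text
[0.5505, 0.2269, -0.1041, 2.263, -1.0939, 0.2692, -0.3563] [403.4, -181.3, 429.7] [-2.9558, -0.5572, -0.3082]
[650.033 404.7     1.283]
[5.46327e+02 5.06000e+02 2.20000e-02]
[ 4.34325e+02  4.98200e+02 -4.19000e-01]
[ 4.42256e+02  4.29703e+02 -4.22000e-01]
(np.float64(265.4582165748717), (1, -1, 1, -1, 1, 1, 1), array([265.5,  87.7, 222.7, 253.3]))
(np.float64(265.4582165748717), (1, -1, 1, -1, 1, 1, -1), array([265.5,  87.7, 222.7, 253.3]))
(np.float64(265.4582165748717), (1, -1, -1, -1, -1, 1, 1), array([265.5,  87.7, 222.7, 253.3]))
```

```bash
cat > kin.py <<'E'
import numpy as np
from scipy.spatial.transform import Rotation as Ro
E_=lambda ax,t: Ro.from_euler(ax,t).as_matrix()
LO=np.array([-3.06,-.37,-1.25,.18,-1.1,.23,-2.94]);HI=np.array([3.06,2.12,1.32,2.47,4.24,1.98,2.94])
def fk(q,sg,o,L):
    # sg: 4 signs of roll joints; o: (o1,o7); L: H,L1,L2,L3,e1,e2,w
    H,L1,L2,L3,e1,e2,w=L
    R=E_("z",sg[0]*q[0]+o[0])@E_("y",q[1]); p=np.array([0,0,H])
    R=R@E_("z",sg[1]*q[2]); p=p+R@[e1,0,L1]
    R=R@E_("y",q[3]); p=p+R@[e2,0,0]
    R=R@E_("z",sg[2]*q[4]); p=p+R@[0,0,L2]
    R=R@E_("y",q[5]); p=p+R@[w,0,L3]
    return p,R@E_("z",sg[3]*q[6]+o[1])
E
python3 - <<'E'
from kin import *; import itertools
from scipy.optimize import least_squares
data=[([-1.349,.628,.038,1.517,-.027,.996,-.02],[184.5,623.3,404.7],[-3.1399,0,2.854]),([-.71,.55,1.04,1.69,-.51,1.19,-1.11],[546.2,11.8,506],[-3.141,.001,.006]),([-.35,.15,.95,2.19,-.97,.55,-.5],[396.8,-176.6,498.2],[-2.938,-.568,-.319]),([0.5505, 0.2269, -0.1041, 2.263, -1.0939, 0.2692, -0.3563],[403.4, -181.3, 429.7],[-2.9558, -0.5572, -0.3082])]
out=[]
for sg in itertools.product([1,-1],repeat=4):
  for o7 in (0,1.57,-1.57,3.14):
    def f(x):
        r=[]
        for q,p,e in data:
            a,R=fk(q,sg,x[:2],x[2:]*100)
            r+=[*((a-p)/5),*(Ro.from_matrix(R.T@E_("xyz",e)).as_rotvec()/.01)]
        return np.array(r+list((x[6:]-[.5,-.5,.8])*.3))
    s=least_squares(f,[0,o7,2.67,2.9,3.4,1,.5,-.5,.8]);out.append((s.cost,sg,s.x.round(3),f(s.x).round(1)))
out.sort(key=lambda x:x[0])
for a in out[:3]: print(a)
E
```

```text
(np.float64(8.125470876913496), (-1, -1, -1, -1), array([-0.029,  1.543,  3.322,  5.411,  3.758,  1.603,  0.062, -0.075,
       -0.077]), array([-1.7,  0.6,  0.7,  0.3, -0. , -0.1,  0.1, -0.2, -1. ,  0. , -1. ,
       -0.5, -0.8, -0.4,  0.1,  2.2, -0.7,  0.2,  0.8,  0.6,  0.2,  1.5,
       -0.4,  0.4, -0.1,  0.1, -0.3]))
(np.float64(8.125470876913576), (-1, -1, -1, -1), array([-0.029,  1.543,  3.322,  5.411,  3.758,  1.603,  0.062, -0.075,
       -0.077]), array([-1.7,  0.6,  0.7,  0.3, -0. , -0.1,  0.1, -0.2, -1. ,  0. , -1. ,
       -0.5, -0.8, -0.4,  0.1,  2.2, -0.7,  0.2,  0.8,  0.6,  0.2,  1.5,
       -0.4,  0.4, -0.1,  0.1, -0.3]))
(np.float64(8.125470876914136), (-1, -1, -1, -1), array([-0.029,  1.543,  3.322,  5.411,  3.758,  1.603,  0.062, -0.075,
       -0.077]), array([-1.7,  0.6,  0.7,  0.3, -0. , -0.1,  0.1, -0.2, -1. ,  0. , -1. ,
       -0.5, -0.8, -0.4,  0.1,  2.2, -0.7,  0.2,  0.8,  0.6,  0.2,  1.5,
       -0.4,  0.4, -0.1,  0.1, -0.3]))
```

```bash
cat >> kin.py <<'E'
SG=(-1,-1,-1,-1);O=(-.029,1.543);LL=np.array([332.2,541.1,375.8,160.3,6.2,-7.5,-7.7])
E
cat > ik.py <<'E'
from kin import *; from h import goal
from scipy.optimize import least_squares
rng=np.random.default_rng(1);m=.06
q0=np.array([0.55,.227,-.104,2.263,-1.09,.269,-.356])
def err(q,p,R):
    a,Q=fk(q,SG,O,LL); return np.r_[(a-p)/100,Ro.from_matrix(Q.T@R).as_rotvec()]
def ik(p,R,seed,mm=m):
    s=least_squares(lambda q:np.r_[err(q,p,R),.003*(q-seed)],np.clip(seed,LO+mm+.001,HI-mm-.001),bounds=(LO+mm,HI-mm))
    return s.x,np.linalg.norm(err(s.x,p,R))
def margin(q): return np.minimum(q-LO,HI-q).min()
if __name__=="__main__":
  flip=np.diag([-1,-1,1.])
  for fl in (0,1):
    res=[]
    for k in range(50):
        q=rng.uniform(LO,HI);qs=[];ok=True
        for ang,h in [(1.2,70),(1.2,0),(1.2,-10),(.75,-10),(.3,-10),(.3,70)]:
            p,R=goal(ang,h);R=R@flip if fl else R
            q,e=ik(p,R,q)
            if e>.03: ok=False;break
            qs.append(q)
        if ok: res.append((min(margin(x) for x in qs),np.abs(np.diff(qs,axis=0)).max(),qs))
    res.sort(key=lambda r:-r[0]);print("flip",fl,len(res))
    for r in res[:3]: print(round(r[0],2),round(r[1],2));print(np.round(r[2],2))
E
python3 ik.py
```

```text
flip 0 0
flip 1 18
0.06 0.49
[[ 1.34  0.59 -1.19  2.34  1.75  0.29  0.03]
 [ 1.21  0.82 -1.18  2.31  1.98  0.51 -0.15]
 [ 1.2   0.84 -1.18  2.3   2.01  0.53 -0.16]
 [ 1.15  0.77 -1.06  2.3   2.1   0.42  0.17]
 [ 1.08  0.7  -0.93  2.3   2.25  0.33  0.46]
 [ 1.34  0.59 -1.19  2.34  1.75  0.29  0.93]]
0.06 0.49
[[ 1.34  0.59 -1.19  2.34  1.75  0.29  0.03]
 [ 1.21  0.82 -1.18  2.31  1.98  0.51 -0.15]
 [ 1.2   0.84 -1.18  2.3   2.01  0.53 -0.16]
 [ 1.15  0.77 -1.06  2.3   2.1   0.42  0.17]
 [ 1.08  0.7  -0.93  2.3   2.25  0.33  0.46]
 [ 1.34  0.59 -1.19  2.34  1.75  0.29  0.93]]
0.06 0.49
[[ 1.34  0.59 -1.19  2.34  1.75  0.29  0.03]
 [ 1.21  0.82 -1.18  2.31  1.98  0.51 -0.15]
 [ 1.2   0.84 -1.18  2.3   2.01  0.53 -0.16]
 [ 1.15  0.77 -1.06  2.3   2.1   0.42  0.17]
 [ 1.08  0.7  -0.93  2.3   2.25  0.33  0.46]
 [ 1.34  0.59 -1.19  2.34  1.75  0.29  0.93]]
```

```bash
cat > ik2.py <<'E'
from ik import *; from h import G
flip=np.diag([-1,-1,1.])
def tgoal(ang,h,dl,fl,out=0):
    # grasp point at G+h*n(+out retreat along tool z); tool tilted dl about its y
    p,R=goal(ang,0); c=p+155*R[:,2]; n=-R[:,2]
    if fl: R=R@flip
    R=R@E_("y",dl); return c+h*n-(155+out)*R[:,2],R
W=[(1.2,0,70),(1.2,0,0),(1.2,-10,0),(.75,-10,0),(.3,-10,0),(.3,0,0),(.3,0,70)]
if __name__=="__main__":
  for fl in (0,1):
   for dl in np.radians([-40,-30,-20,-10,10,20,30,40]):
    res=[]
    for k in range(14):
        q=q0 if k==0 else rng.uniform(LO,HI);qs=[];ok=True
        for ang,h,out in W:
            q,e=ik(*tgoal(ang,h,dl,fl,out),q)
            if e>.03: ok=False;break
            qs.append(q)
        if ok: res.append((np.abs(np.diff(qs,axis=0)).max(),np.abs(qs[0]-q0).max(),qs,k))
    res.sort(key=lambda r:r[1]);print("flip",fl,round(np.degrees(dl)),len(res))
    for r in res[:1]: print(r[3],round(r[0],2),round(r[1],2),np.round(r[2][0],2),np.round(r[2][4],2))
E
time python3 ik2.py
```

```text
flip 0 -40 8
13 0.3 0.85 [ 0.25  0.56  0.21  1.64 -0.28  1.11 -1.19] [-0.19  0.6   0.4   1.95  0.26  0.56 -1.13]
flip 0 -30 5
5 0.25 0.68 [ 0.04  0.5   0.54  1.83 -0.54  0.94 -0.92] [-0.26  0.58  0.59  2.06 -0.24  0.34 -0.6 ]
flip 0 -20 8
0 0.93 0.55 [ 0.26  0.39  0.23  2.01 -0.54  0.64 -0.91] [-0.24  0.57  0.65  2.15 -1.04  0.29  0.26]
flip 0 -10 2
4 0.73 1.56 [ 1.14  0.46 -0.9   2.19  0.47  0.29 -1.88] [ 0.94  0.64 -0.87  2.24  1.71  0.4  -2.28]
flip 0 10 0
flip 0 20 0
flip 0 30 0
flip 0 40 0
flip 1 -40 0
flip 1 -30 0
flip 1 -20 0
flip 1 -10 0
flip 1 10 4
0 0.73 1.61 [ 1.14  0.46 -0.9   2.19  0.47  0.29  1.26] [ 0.94  0.64 -0.87  2.24  1.71  0.4   0.87]
flip 1 20 4
12 0.3 1.79 [ 1.21  0.65 -1.19  2.01  0.7   0.71  1.03] [ 0.86  0.66 -0.92  2.15  1.39  0.64  1.09]
flip 1 30 8
9 0.3 1.65 [ 1.09  0.7  -1.12  1.83  0.56  0.95  1.15] [ 0.75  0.69 -0.91  2.05  1.22  0.86  1.19]
flip 1 40 8
3 0.31 1.6 [ 0.95  0.75 -0.99  1.64  0.46  1.18  1.24] [ 0.62  0.72 -0.83  1.94  1.1   1.05  1.25]
real	0m21.193s
user	0m21.657s
sys	0m0.092s
```

Tilting the tool 30° about its own closing axis keeps the pads flat on the bar and puts the joints well inside their ranges. I'll use that, with the grip raised 5 mm to clear the skirt.

Run:
```python
from ik2 import *; from h import delta
d=np.radians(-30)
for out in (70,0): 
    p,R=tgoal(1.2,5,d,0,out);delta(p,R)
q=q0
for ang,h,out in W:
    q,e=ik(*tgoal(ang,h+5,d,0,out),q);print(q.round(2),round(e,3))
```

```text
pos [ 403.4 -181.3  429.7] goal [ 502.  -205.8  421.2] rotvec fs [ 0.0065 -0.2503  0.0005] shift cur frame fs [0.1633 0.0096 0.122 ] goal frame fs [0.2018 0.0104 0.0285]
pos [ 403.4 -181.3  429.7] goal [ 508.9 -195.2  352.4] rotvec fs [ 0.0065 -0.2503  0.0005] shift cur frame fs [0.0961 0.0078 0.2448] goal frame fs [0.2018 0.0104 0.1685]
[ 0.21  0.46  0.28  1.83 -0.4   0.89 -1.06] 0.0
[ 0.22  0.55  0.24  1.9  -0.46  0.74 -1.01] 0.0
[ 0.22  0.57  0.23  1.89 -0.47  0.72 -1.01] 0.0
[ 0.05  0.54  0.3   1.95 -0.22  0.56 -0.92] 0.0
[-0.16  0.54  0.44  2.07  0.03  0.34 -0.85] 0.0
[-0.17  0.52  0.45  2.08  0.03  0.35 -0.85] 0.0
[-0.26  0.4   0.51  2.04  0.09  0.52 -0.9 ] 0.0
```

jog_arm --pt "0 0 0 0 0.0022 -0.0834 0" --pt "0 0 0 0 0.0022 -0.0834 0" --pt "0 0 0 0 0.0022 -0.0834 0" --pt "0 0.1009 0.0052 0.0143 0 0 0" --pt "0 0.1009 0.0052 0.0143 0 0 0" --pt "0 0 0 0 0 0 0" --pt "0 0 0 0 0 0 0"

```text
clock: 9.35
eef_pos: [504.8, -201.0, 429.0]
tool_rot: [-2.963, -0.131, -0.214]
force: [-0.7, 0.3, 0.0]
width: 42.7
gripper_force: 0.0
```

Run:
```python
from ik2 import *; from h import *
d=np.radians(-30)
print(read_state()["qpos"].round(2))
for out in (70,0): delta(*tgoal(1.2,5,d,0,out))
w=snap("wrist","pics/w2.png")
for X in (G,G+12*n,G+12*n+31*(np.cos(.3)*up+np.sin(.3)*rt),G+12*n-31*(np.cos(.3)*up+np.sin(.3)*rt)): print(pix(w,X).round(0))
```

```text
[ 0.22  0.44  0.25  1.84 -0.42  0.83 -1.06]
pos [ 504.8 -201.   429. ] goal [ 502.  -205.8  421.2] rotvec fs [-0.0042 -0.0327  0.0074] shift cur frame fs [-0.0054  0.0132  0.0128] goal frame fs [-0.0044  0.0132  0.0133]
pos [ 504.8 -201.   429. ] goal [ 508.9 -195.2  352.4] rotvec fs [-0.0042 -0.0327  0.0074] shift cur frame fs [-0.0146  0.0143  0.1525] goal frame fs [-0.0044  0.0132  0.1533]
[292. 253.]
[292. 269.]
[294. 231.]
[290. 300.]
```

View pics/w2.png

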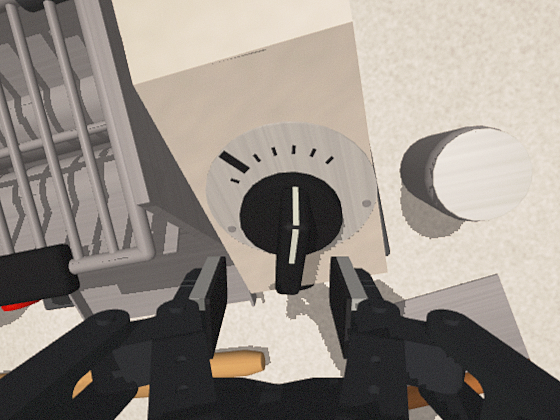

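The wrist view shows the bar upright between the fingers, the kink of the pointer line at (294,230), as predicted. Small correction, then descend.

jog_arm --pt "0 0 0 0 -0.0042 -0.0327 0.0074" --pt "0 -0.0044 0.0132 0.0133 0 0 0" --pt "0 0 0 0.05 0 0 0" --pt "0 0 0 0 0 0 0"

```text
clock: 9.9
eef_pos: [503.3, -202.7, 395.0]
tool_rot: [-2.968, -0.062, -0.219]
force: [-0.2, 0.4, -0.4]
width: 42.6
gripper_force: 0.0
```

Run:
```python
from ik2 import *; from h import *
delta(*tgoal(1.2,5,np.radians(-30),0,0));print(read_state()["force"])
```

```text
pos [ 503.3 -202.7  395. ] goal [ 508.9 -195.2  352.4] rotvec fs [-0.0016  0.0007 -0.0013] shift cur frame fs [ 0.0024 -0.002   0.0872] goal frame fs [ 0.0023 -0.0023  0.0872]
[-0.19251669  0.36107284 -0.37008727]
```

Within about 1 mm. I'll descend and close.

jog_arm --pt "0 0.0024 -0.002 0.0436 -0.0016 0.0007 -0.0013" --pt "0 0 0 0.0436 0 0 0" --pt "0 0 0 0 0 0 0" --pt "-1 0 0 0 0 0 0" --pt "-1 0 0 0 0 0 0" --pt "-1 0 0 0 0 0 0" --pt "-1 0 0 0 0 0 0"

```text
clock: 10.78
eef_pos: [510.8, -195.5, 354.5]
tool_rot: [-2.971, -0.069, -0.217]
force: [1.3, 2.1, 2.9]
width: 15.0
gripper_force: 60.1
```

Run:
```python
from ik2 import *; from h import *
s=read_state();print(s["force"].round(1),s["torque"].round(2),s["width"],s["qpos"].round(2))
R0=Ro.from_euler("xyz",s["tool_rot"]).as_matrix()
g0=s["eef_pos"]+155*R0[:,2];print("grasp-G in rt,up,n",[(round(float((g0-G)@v),1)) for v in (rt,up,n)])
print("press 9.5 in tool frame fs",(R0.T@(-n*9.5)/500).round(4))
# turn about axis n through G, ccw 0.9, in 9 rows, starting from pressed pose
p=s["eef_pos"]-n*9.5;R=R0
for k in range(3):
    Q=Ro.from_rotvec(n*.1).as_matrix();p2=G+Q@(p-G);R2=Q@R
    print((R.T@(p2-p)/500).round(4),(Ro.from_matrix(R.T@R2).as_rotvec()/2).round(4));p,R=p2,R2
```

```text
[1.3 2.1 2.9] [ 0.26 -0.13 -0.12] 15.014459744480744 [ 0.23  0.55  0.22  1.89 -0.45  0.73 -1.03]
grasp-G in rt,up,n [0.6, 3.4, 5.3]
press 9.5 in tool frame fs [0.0094 0.     0.0165]
[-0.0008 -0.016   0.0004] [-0.0248 -0.     -0.0434]
[-0.0008 -0.016   0.0004] [-0.0248 -0.     -0.0434]
[-0.0008 -0.016   0.0004] [-0.0248 -0.     -0.0434]
```

jog_arm --pt "-1 0.0047 0 0.0083 0 0 0" --pt "-1 0.0047 0 0.0083 0 0 0" --pt "-1 0 0 0 0 0 0"

```text
clock: 11.15
eef_pos: [516.1, -195.5, 347.0]
tool_rot: [-2.971, -0.069, -0.217]
force: [-2.5, 2.6, 12.7]
width: 14.8
gripper_force: 61.3
```

Run:
```python
from h import *
s=read_state();R0=Ro.from_euler("xyz",s["tool_rot"]).as_matrix()
g0=s["eef_pos"]+155*R0[:,2];print([(round(float((g0-G)@v),1)) for v in (rt,up,n)],s["force"]@n,s["force"])
```

```text
[0.7, 3.4, -3.9] 11.756831778765461 [-2.52211143  2.57765004 12.65689402]
```

jog_arm --pt "-1 -0.0008 -0.016 0.0004 -0.0248 0 -0.0434" --pt "-1 -0.0008 -0.016 0.0004 -0.0248 0 -0.0434" --pt "-1 0 0 0 0 0 0"

```text
clock: 11.52
eef_pos: [518.0, -179.6, 348.8]
tool_rot: [-3.086, -0.089, -0.042]
force: [-1.8, 1.9, 10.9]
width: 14.9
gripper_force: 61.5
```

```bash
cat > st.py <<'E'
from h import *
s=read_state();R0=Ro.from_euler("xyz",s["tool_rot"]).as_matrix()
g0=s["eef_pos"]+155*R0[:,2];print([(round(float((g0-G)@v),1)) for v in (rt,up,n)],s["force"]@n,s["force"].round(1),s["torque"].round(2),s["qpos"].round(2))
print("angle est",.9+np.arctan2(R0[:,1]@-up,R0[:,1]@rt), R0[:,1]@n)
E
python3 st.py
```

```text
[0.3, 3.5, -3.9] 9.886736372290793 [-1.8  1.9 10.9] [0.36 0.25 0.07] [ 0.15  0.55  0.24  1.9  -0.34  0.66 -1.  ]
angle est 0.9964899534178935 0.00016103684123925147
```

jog_arm --pt "-1 -0.0008 -0.016 0.0004 -0.0248 0 -0.0434" --pt "-1 -0.0008 -0.016 0.0004 -0.0248 0 -0.0434" --pt "-1 -0.0008 -0.016 0.0004 -0.0248 0 -0.0434" --pt "-1 -0.0008 -0.016 0.0004 -0.0248 0 -0.0434" --pt "-1 -0.0008 -0.016 0.0004 -0.0248 0 -0.0434" --pt "-1 -0.0008 -0.016 0.0004 -0.0248 0 -0.0434" --pt "-1 -0.0008 -0.016 0.0004 -0.0248 0 -0.0434" --pt "-1 0 0 0 0 0 0"

```text
clock: 12.52
eef_pos: [504.5, -127.7, 341.0]
tool_rot: [2.808, -0.004, 0.557]
force: [-1.3, 0.6, 11.3]
width: 14.7
gripper_force: 61.6
```

```bash
python3 st.py
```

```text
[-0.9, 3.3, -3.9] 9.971282208535927 [-1.3  0.6 11.3] [-0.32  0.   -0.13] [-0.19  0.54  0.43  2.07  0.09  0.36 -0.94]
angle est 0.29627214271763536 0.0024261353493431584
```

jog_arm --pt "-1 -0.0047 0 -0.0083 0 0 0" --pt "-1 -0.0047 0 -0.0083 0 0 0" --pt "-1 0 0 0 0 0 0" --pt "0 0 0 0 0 0 0" --pt "0 0 0 0 0 0 0" --pt "0 0 0 0 0 0 0" --pt "0 0 0 -0.06 0 0 0" --pt "0 0 0 -0.06 0 0 0" --pt "0 0 0 -0.06 0 0 0" --pt "0 0 0 0 0 0 0"

```text
clock: 13.78
eef_pos: [483.2, -102.2, 434.4]
tool_rot: [2.811, -0.006, 0.557]
force: [0.4, 0.1, -0.6]
width: 42.6
gripper_force: 0.0
```

Run:
```python
from h import *
w=snap("wrist","pics/w3.png");a=get_image("scene");print(read_state()["force"],read_state()["clock"])
Q=np.array([P(a,u,v) for u in range(285,318) for v in range(160,205) if a["depth"][v,u]>0 and a["pixels"][v,u].sum()<120])
print("pad",np.median(Q,0))
Q=np.array([P(w,u,v) for u in range(0,560,2) for v in range(0,420,2) if w["depth"][v,u]>0])-D
L=np.c_[Q@rt,Q@up,Q@n];T=L[(L[:,2]>50)&(L[:,2]<62)&(np.hypot(L[:,0],L[:,1])<36)]
print(len(T),np.percentile(T[:,2],[50,90]),cv2.minAreaRect(T[:,:2].astype(np.float32)))
```

```text
[-0.30668347  0.20198328 -0.10540672] 13.875
pad [537.55858552  14.60340377 216.9144802 ]
497 [57.74555479 58.40905251] ((-1.097599983215332, 4.1982421875), (15.980657577514648, 61.76634216308594), 33.30589294433594)
  return _methods._mean(a, axis=axis, dtype=dtype,
  ret = ret.dtype.type(ret / rcount)
```

View pics/w3.png

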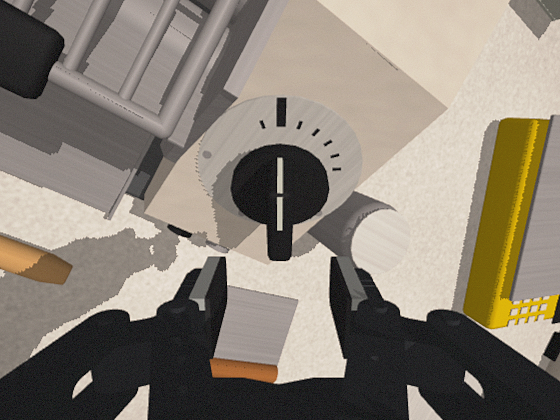

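The picture shows the pointer line at (279,175) aimed at the long mark at (281,110). The bar is at 33.3° left, which gives a reading of about 0.32, so the 0.3 notch. The bar's top is 57.7 mm off the dial again, so the knob is out. The pad is still at z 217, and the arm touches nothing.

```bash
python3 -c "
from cell import *
print(finish_job())"
```

```text
the job is handed in; nothing more can be done
None
```

The guard is latched shut and the regulator has sprung out in the 0.3 notch at the long mark; nothing else on the bench was touched as far as I could see, and the job was handed in at about 14 s, though no verdict came back.

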